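# Check the seamer guide plates with a straightedge

### The arm

A 7-joint arm with a two-finger parallel gripper is mounted at the origin on a cart in front of the work surface, level with it; the furniture and walls round the work are solid. World frame = base frame: x ahead of the robot, y to its left, z up, the work surface at z = 0. Lengths are in m, angles in degrees, forces in N, time in s.
With the tool pointing down it reaches from about 0.4 to 0.85 m from the base axis. Payload 4.5 kg.
Tool frame: the origin (TCP) lies midway between the tips of the shut fingers; the grasp point (between the pads) lies 19 mm behind it; z points along the fingers, y is the direction in which the jaws open and shut (so a half turn about z gives the same grasp; the last joint's range is limited). The gripper opens to 85 mm and grips with 20 to 120 N. Pads are 22 mm wide; open, the fingers measure 114 mm over their backs; the gripper's body (76 mm by 85 mm) begins 54 mm behind the grasp point. The pads swing forward as they close: fully open they stand 13 mm farther back than shut.
Start: joints at [76.249, 39.483, -11.15, 89.685, 9.013, 51.709, -12.324], TCP at [0.169, -0.602, 0.231] pointing down, gripper open.
Joint ranges: [-172.22, 172.22], [-26.19, 119.32], [-84.43, 86.54], [7.71, 146.69], [-57.33, 237.33], [2.42, 119.75], [-152.13, 152.13]. Speed limits (degrees/s): [147.25, 147.25, 180, 180, 180, 180, 180].

### API

Orientations are given as [roll, pitch, yaw] about the fixed x, y, z axes, in that order (R = Rz(yaw) Ry(pitch) Rx(roll)).
In Python, from station import ctrl gives the robot as it stands.
- The arm moves only by the tool jog_arm, never from a script. Its argument "plan" is one flat list of numbers, 7 for each row, row after row: the shift along the tool's x, y, z in cm, then the turn, a rotation vector about the tool's x, y, z in rad, then the opening, from 0 (shut) to 1 (fully open). In form: [x, y, z, wx, wy, wz, grip, x, y, z, wx, wy, wz, grip, ...]. A call has 1 to 10 rows; each row is the pose to reach, as a shift and turn from the pose measured when the call began, along the tool's axes at that moment; what a row does not reach only later rows make up. A row lasts 1/10 s, in which the tool goes at most 50 mm and 8.59 degrees, less where a joint would pass 70% of its speed; a pose out of reach is approached as far as the arm can. A call with a gripper value outside its range is refused whole. The fingers move at their own pace and stop on an object; "newtons" is the grip in N (left out, the last holds). Time passes only in rows, so rows that repeat a pose let the fingers close. It gives the time, the measured TCP pose, the force and the opening at its end, in the units of the state.
- ctrl.sense(): the state, without advancing time (a new reading comes with each control period).
- ctrl.read_camera(name): name is "side" or "top" or "wrist"; returns (picture, depth): 480x640x3 uint8, blue, green, red; 480x640 float32, m along the optical axis (not along the pixel's ray), 0 where there is no reading.
- ctrl.camera_params(name): a dict with "fx", "fy", "cx", "cy" (pixels), "extrinsics" (4x4, takes a point from camera to world coordinates). Camera axes: x right, y down, z forward; pixel columns grow to the right and rows downward; lengths in m; the calibration is good to about 2 mm. A picture is of the moment at which its call begins: read the wrist's pose just before it. camera_params takes no time and is no camera call; for the wrist camera it gives the pose at the moment of the call.
- ctrl.hand_in(): hands the job in, once; it reports no verdict.
The state is a dict: "time": time; "joint_pos": joint angles; "joint_velocities": joint speeds; "joint_torque": joint torques, N m; "ee_pos": TCP position; "ee_rot": TCP orientation; "ft_force": force on the tool from outside, world axes, zero at the start; "moment": the same for the moment, N m; "finger_gap": finger opening in m.
Only numpy, scipy, OpenCV 4.12 (cv2) and the standard library are available. Lean on these libraries where they do the work, as an engineer would, in place of code of your own. Each camera call takes 0.05 s, during which the arm holds its last target. There are 200 camera calls.

### The job

Check the aluminium seamer guide plates for bow, working from left to right: lay the straightedge lengthwise along the middle of each plate, press down its end nearer the robot and then its far end, and see whether it rocks. Put every plate on which it rocks into the grey reject tray, lying flat, and leave the flat plates standing where they are. When all are checked, push the straightedge down past the sprung jaw of the spring clip until it is fully home, and disturb none of the other things on the deck.

Things in the scene. Friction and masses are not known exactly. Their poses are not given: they have to be found in the camera images.
- straightedge_mid (a point): middle (half-way up) of the loose straightedge: a plain steel bar 150 mm long (its x), 18 mm wide (its y) and 20 mm high, 0.25 kg, with dark bands near both ends; grasp it across its 18 mm width. It starts lying on the board (a fixed plywood inspection board whose top is at z = 50 mm). The bar is symmetric, either end may point either way. On a bowed plate it may go on rocking by itself for some seconds
- straightedge_end1 (a point): point in the straightedge at half its height, 70 mm from its middle toward its own +x end
- straightedge_end2 (a point): point in the straightedge at half its height, 70 mm from its middle toward its own -x end
- clip_seat (a point): where the middle of the straightedge lies when home in the spring clip, 34 mm above the board; x along the seated bar, z up. Cradles 45 mm to either side along x (each 14 mm long, floor 24 mm above the board); free for fingers between them. Pushed straight down, level, the bar meets the jaw's sloped noses about 34 mm above its seat, swings them aside (5 to 15 N) and snaps home
- clip: the fixed clip stand, 130 x 64 mm, 67 mm high, origin under its centre, x along the seated bar. Each cradle has a fixed fork tine on +y (inner face 10 mm from the middle, leaning out at the top) and a sprung jaw finger on -y, its nose reaching 5 mm over the bar. Between the cradles the base is 8 mm thick, and the jaw's shaft (20 mm off the middle, on -y) reaches 15 mm above the board
- clip_jaw (a joint): sprung jaw of the clip (rad): 0 closed over the slot, its rest position; about 0.15 when the bar passes; limit 0.6; it springs shut by itself
- reject_tray: fixed grey open tray for rejects, 190 mm (its x) x 170 mm (its y), on the board, walls 4 mm thick and 22 mm high, floor 4 mm thick; origin at the centre of its underside
- far_cap: loose round steel cap, 50 mm across, 10 mm high, a bystander in the far left corner of the board; origin under its centre
- stamp: loose hand stamp with a knob handle, 34 x 34 x 70 mm, a bystander in the far right corner of the board; origin under its centre
- plate_k_mid (a point): centre, 8 mm above its underside, of a loose aluminium plate 150 mm long (its x, away from the robot within 0.2 rad), 45 mm wide, about 16 mm thick, 0.36 kg, in the left place of the row; None if absent (at most one stands in each place). Its top is flat, or bowed: a ridge across its middle 4 mm above its ends, on which a bar tilts 0.053 rad to one end or the other
- plate_m_mid (a point): centre, 8 mm above its underside, of a loose aluminium plate 150 mm long (its x, away from the robot within 0.2 rad), 45 mm wide, about 16 mm thick, 0.36 kg, in the left place of the row; None if absent (at most one stands in each place). Its top is flat, or bowed: a ridge across its middle 4 mm above its ends, on which a bar tilts 0.053 rad to one end or the other
- plate_p_mid (a point): centre, 8 mm above its underside, of a loose aluminium plate 150 mm long (its x, away from the robot within 0.2 rad), 45 mm wide, about 16 mm thick, 0.36 kg, in the middle place of the row; None if absent (at most one stands in each place). Its top is flat, or bowed: a ridge across its middle 4 mm above its ends, on which a bar tilts 0.053 rad to one end or the other
- plate_r_mid (a point): centre, 8 mm above its underside, of a loose aluminium plate 150 mm long (its x, away from the robot within 0.2 rad), 45 mm wide, about 16 mm thick, 0.36 kg, in the middle place of the row; None if absent (at most one stands in each place). Its top is flat, or bowed: a ridge across its middle 4 mm above its ends, on which a bar tilts 0.053 rad to one end or the other
- plate_s_mid (a point): centre, 8 mm above its underside, of a loose aluminium plate 150 mm long (its x, away from the robot within 0.2 rad), 45 mm wide, about 16 mm thick, 0.36 kg, in the right place of the row; None if absent (at most one stands in each place). Its top is flat, or bowed: a ridge across its middle 4 mm above its ends, on which a bar tilts 0.053 rad to one end or the other
- plate_u_mid (a point): centre, 8 mm above its underside, of a loose aluminium plate 150 mm long (its x, away from the robot within 0.2 rad), 45 mm wide, about 16 mm thick, 0.36 kg, in the right place of the row; None if absent (at most one stands in each place). Its top is flat, or bowed: a ridge across its middle 4 mm above its ends, on which a bar tilts 0.053 rad to one end or the other

How it is judged (in metres and radians):
On the way, in this order (a step that is already met when the one before it is completed fails the run):
1. the straightedge lies along the left plate and its near end is pressed down (((contact force between straightedge and plate_k above 4.5 N and horizontal distance between straightedge_mid and plate_k_mid below 0.03 m and angle between the x axis of straightedge_mid and the x axis of plate_k_mid, either way round below 0.25 rad and x of the grasp point in the frame of plate_k_mid below -0.035 m) or (contact force between straightedge and plate_m above 4.5 N and horizontal distance between straightedge_mid and plate_m_mid below 0.03 m and angle between the x axis of straightedge_mid and the x axis of plate_m_mid, either way round below 0.25 rad and x of the grasp point in the frame of plate_m_mid below -0.035 m))), for 0.1 s.
2. the straightedge lies along the left plate and its far end is pressed down (((contact force between straightedge and plate_k above 4.5 N and horizontal distance between straightedge_mid and plate_k_mid below 0.03 m and angle between the x axis of straightedge_mid and the x axis of plate_k_mid, either way round below 0.25 rad and x of the grasp point in the frame of plate_k_mid above 0.035 m) or (contact force between straightedge and plate_m above 4.5 N and horizontal distance between straightedge_mid and plate_m_mid below 0.03 m and angle between the x axis of straightedge_mid and the x axis of plate_m_mid, either way round below 0.25 rad and x of the grasp point in the frame of plate_m_mid above 0.035 m))), for 0.1 s.
3. the straightedge lies along the middle plate and its near end is pressed down (((contact force between straightedge and plate_p above 4.5 N and horizontal distance between straightedge_mid and plate_p_mid below 0.03 m and angle between the x axis of straightedge_mid and the x axis of plate_p_mid, either way round below 0.25 rad and x of the grasp point in the frame of plate_p_mid below -0.035 m) or (contact force between straightedge and plate_r above 4.5 N and horizontal distance between straightedge_mid and plate_r_mid below 0.03 m and angle between the x axis of straightedge_mid and the x axis of plate_r_mid, either way round below 0.25 rad and x of the grasp point in the frame of plate_r_mid below -0.035 m))), for 0.1 s.
4. the straightedge lies along the middle plate and its far end is pressed down (((contact force between straightedge and plate_p above 4.5 N and horizontal distance between straightedge_mid and plate_p_mid below 0.03 m and angle between the x axis of straightedge_mid and the x axis of plate_p_mid, either way round below 0.25 rad and x of the grasp point in the frame of plate_p_mid above 0.035 m) or (contact force between straightedge and plate_r above 4.5 N and horizontal distance between straightedge_mid and plate_r_mid below 0.03 m and angle between the x axis of straightedge_mid and the x axis of plate_r_mid, either way round below 0.25 rad and x of the grasp point in the frame of plate_r_mid above 0.035 m))), for 0.1 s.
5. the straightedge lies along the right plate and its near end is pressed down (((contact force between straightedge and plate_s above 4.5 N and horizontal distance between straightedge_mid and plate_s_mid below 0.03 m and angle between the x axis of straightedge_mid and the x axis of plate_s_mid, either way round below 0.25 rad and x of the grasp point in the frame of plate_s_mid below -0.035 m) or (contact force between straightedge and plate_u above 4.5 N and horizontal distance between straightedge_mid and plate_u_mid below 0.03 m and angle between the x axis of straightedge_mid and the x axis of plate_u_mid, either way round below 0.25 rad and x of the grasp point in the frame of plate_u_mid below -0.035 m))), for 0.1 s.
6. the straightedge lies along the right plate and its far end is pressed down (((contact force between straightedge and plate_s above 4.5 N and horizontal distance between straightedge_mid and plate_s_mid below 0.03 m and angle between the x axis of straightedge_mid and the x axis of plate_s_mid, either way round below 0.25 rad and x of the grasp point in the frame of plate_s_mid above 0.035 m) or (contact force between straightedge and plate_u above 4.5 N and horizontal distance between straightedge_mid and plate_u_mid below 0.03 m and angle between the x axis of straightedge_mid and the x axis of plate_u_mid, either way round below 0.25 rad and x of the grasp point in the frame of plate_u_mid above 0.035 m))), for 0.1 s.
At the end, for the whole second after the job is handed in: The straightedge lies home in the clip (within 4 mm in height, 5 mm across, 20 mm along, 0.06 rad) with the jaw shut; every bowed plate lies in the reject tray (flat or on another plate, tilted under 0.5 rad); every flat plate lies on the board within 100 mm of where it started; all at rest (x of straightedge_mid in the frame of clip_seat between -0.02 and 0.02 m and y of straightedge_mid in the frame of clip_seat between -0.005 and 0.005 m and z of straightedge_mid in the frame of clip_seat between -0.004 and 0.004 m and angle between the x axis of straightedge_mid and the x axis of clip_seat, either way round below 0.06 rad and value of joint clip_jaw below 0.06 rad and linear speed of each of straightedge, plate_m, plate_p, plate_u, plate_k, plate_r, plate_s below 0.02 m/s and x of plate_m_mid in the frame of reject_tray between -0.085 and 0.085 m and y of plate_m_mid in the frame of reject_tray between -0.08 and 0.08 m and height (world z) of each of plate_m_mid, plate_p_mid, plate_u_mid below 0.12 m and angle between each of plate_m_mid, plate_p_mid, plate_u_mid's own z axis and vertical below 0.5 rad and x of plate_p_mid in the frame of reject_tray between -0.085 and 0.085 m and y of plate_p_mid in the frame of reject_tray between -0.08 and 0.08 m and x of plate_u_mid in the frame of reject_tray between -0.085 and 0.085 m and y of plate_u_mid in the frame of reject_tray between -0.08 and 0.08 m and distance of each of plate_k_mid, plate_r_mid, plate_s_mid from where it was at the start of the episode below 0.1 m and height (world z) of each of plate_k_mid, plate_r_mid, plate_s_mid below 0.07 m); the robot touches nothing.
It fails at once if the far cap or the stamp is moved more than 40 mm (distance of any of far_cap, stamp from where it was at the start of the episode above 0.04 m).
Of plate_k, plate_m only 1 to 1 are there at a start; the rules pass over those that are not, and their reading is None.
Of plate_p, plate_r only 1 to 1 are there at a start; the rules pass over those that are not, and their reading is None.
Of plate_s, plate_u, cap2 only 1 to 1 are there at a start; the rules pass over those that are not, and their reading is None.
At some moment in a run one of plate_k, plate_m, plate_p, plate_r, plate_s, plate_u may be knocked a few centimetres aside while the robot is not near it.
Once in a run the grip may slacken for a moment while it holds something.
It also fails if it takes over 210 s, if anything falls off the work surface, if the arm or the gripper's body presses on something with over 40 N, if the wrist force passes 120 N, or if a joint passes its speed limit or range.

## Working session

There is one attempt and no reset: what is moved stays moved. The work goes in short steps, Python scripts to look and compute and a tool call to move; the robot and the scene stay as the last step left them, time stands still between calls to the robot, and variables do not carry over. Pictures are saved under pics/ and viewed, about 12 in all and at most 16, crops included, and the job is handed in when it is done.

Besides the shell and the picture viewer there is one more tool, called after "Request:" as name(argument=value, ...), one argument or row to a line, values as JSON. jog_arm: Moves the arm, as the interface text tells. Its arguments: {"type":"object","properties":{"plan":{"type":"array","items":{"type":"number"}},"newtons":{"type":"number"}},"required":["plan"]}

```bash
ls; mkdir -p pics
python3 - <<'E'
from station import ctrl
import cv2,numpy as np
s=ctrl.sense();print({k:np.round(v,3).tolist() for k,v in s.items()})
for n in("top","side"):
    p,d=ctrl.read_camera(n);c=ctrl.camera_params(n)
    print(n,{k:np.round(v,3).tolist() for k,v in c.items()})
    cv2.imwrite(f"pics/{n}0.png",p);np.savez(f"pics/{n}0.npz",p=p,d=d,**c)
E
```

```text
pics
{'time': 0.0, 'joint_pos': [76.248, 39.534, -11.144, 89.746, 9.012, 51.708, -12.324], 'joint_velocities': [0.023, 0.046, 0.136, 0.022, 0.034, -0.072, -0.015], 'joint_torque': [-0.0, -53.962, -1.267, -15.854, 0.009, 0.009, 0.0], 'ee_pos': [0.169, -0.601, 0.23], 'ee_rot': [-179.894, 0.008, 15.693], 'ft_force': [0.092, 0.548, 0.293], 'moment': [0.058, 0.025, 0.029], 'finger_gap': 0.085}
top {'fx': 477.513, 'fy': 477.513, 'cx': 316.151, 'cy': 244.744, 'extrinsics': [[-0.016, -0.993, 0.12, 0.472], [-1.0, 0.014, -0.014, 0.02], [0.013, -0.12, -0.993, 0.955], [0.0, 0.0, 0.0, 1.0]]}
side {'fx': 520.303, 'fy': 520.303, 'cx': 323.937, 'cy': 238.573, 'extrinsics': [[0.987, -0.109, 0.117, 0.468], [-0.16, -0.663, 0.732, -0.613], [-0.002, -0.741, -0.672, 0.672], [0.0, 0.0, 0.0, 1.0]]}
```

View pics/top0.png

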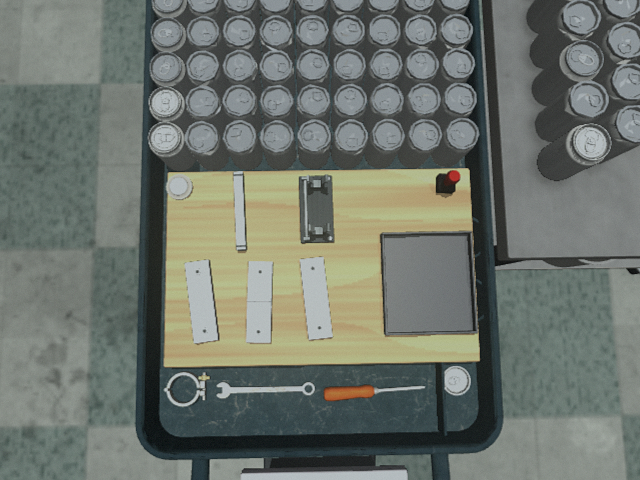

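View pics/side0.png

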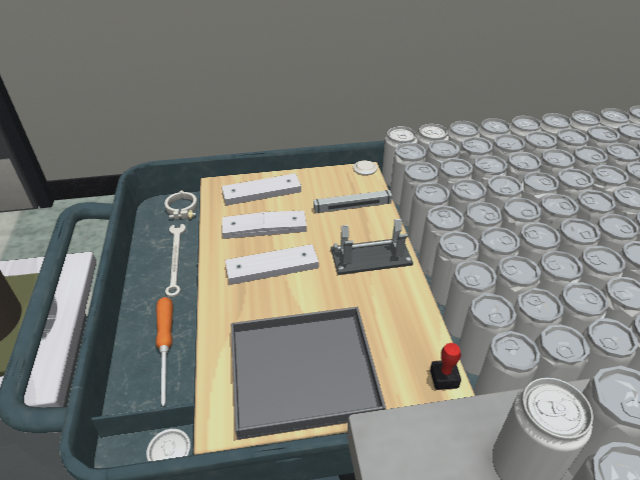

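```bash
cat > h.py <<'E'
import numpy as np,cv2
from scipy.spatial.transform import Rotation as R
from station import ctrl
def cloud(d,c):
    v,u=np.mgrid[:480,:640]
    P=np.stack([(u-c["cx"])/c["fx"]*d,(v-c["cy"])/c["fy"]*d,d],-1)
    E=np.array(c["extrinsics"]);W=P@E[:3,:3].T+E[:3,3]
    W[d<=0]=np.nan
    return W
def look(n="top",save=None):
    c=ctrl.camera_params(n);p,d=ctrl.read_camera(n)
    if save: cv2.imwrite(f"pics/{save}.png",p)
    return p,cloud(d,c)
def rect(W,m):
    "centre, long-axis yaw (deg), size, z of masked points"
    q=W[m];(c,s,a)=cv2.minAreaRect((q[:,:2]*1000).astype(np.float32))
    if s[0]<s[1]: s=s[::-1];a+=90
    return np.round(c,1),round((a+90)%180-90,1),np.round(s,1),np.round(np.percentile(q[:,2],[5,50,95])*1000,1)
def objs(W,lo=.058,hi=.2,x=(.25,.72),y=(-.33,.36),amin=40):
    m=(W[...,2]>lo)&(W[...,2]<hi)&(W[...,0]>x[0])&(W[...,0]<x[1])&(W[...,1]>y[0])&(W[...,1]<y[1])
    n,l,s,ce=cv2.connectedComponentsWithStats(m.astype(np.uint8))
    for i in range(1,n):
        if s[i,4]>=amin: print(ce[i].round(),s[i,4],*rect(W,l==i))
def st():
    s=ctrl.sense();print("t",round(s["time"],2),"pos",np.round(np.array(s["ee_pos"])*1000,1),"rot",np.round(s["ee_rot"],2),"F",np.round(s["ft_force"],1),"gap",round(s["finger_gap"]*1000,1));return s
def go(x,y,z,yaw):
    "tool-frame shift (cm) and turn (rad) to TCP x,y,z (mm), pointing down, yaw deg (mod 180)"
    s=st();r0=R.from_euler("xyz",s["ee_rot"],degrees=True)
    b=min((R.from_euler("xyz",[180,0,yaw+k],degrees=True) for k in(0,180)),key=lambda r:(r0.inv()*r).magnitude())
    print("->",(x,y,z,yaw),np.round(r0.inv().apply(np.array([x,y,z])/10-np.array(s["ee_pos"])*100),2),np.round((r0.inv()*b).as_rotvec(),3))
E
python3 - <<'E'
from h import *
z=np.load("pics/top0.npz");W=cloud(z["d"],z);objs(W)
print(np.nanmedian(W[340:358,200:380,2]))
for (u,v) in [(202,340),(196,262),(199,300),(260,340),(260,265),(259,301),(258,290),(318,335),(312,262),(316,298),(304,205),(316,184),(316,237)]: print(u,v,(W[v,u]*1000).round(1))
p=z["p"];cv2.imwrite("pics/c1.png",cv2.resize(p[165:350,175:345],None,fx=3.2,fy=3.2,interpolation=cv2.INTER_CUBIC))
go(500,0,300,0)
E
```

```text
[502. 210.] 1450 [ 631.5 -325.3] -0.1 [176.8   9.5] [ 96.6 126.4 140.4]
[491. 298.] 2961 [ 484.8 -315.5] -0.4 [469.7  19.7] [60.7 73.5 77.6]
[448. 181.] 426 [ 696.1 -243.1] -3.2 [35.1 34.4] [ 62.7  72.1 119.8]
[144. 303.] 2950 [485.  326.2] 0.3 [469.7  18.9] [60.9 73.2 77.2]
[240. 211.] 809 [646.4 150.1] 2.3 [147.7  18.7] [64.1 70.  72.7]
[315. 207.] 1477 [650.7   5.6] 1.4 [128.5  63.3] [ 58.2  60.5 111.4]
[178. 186.] 235 [696.7 267.3] 1.3 [37.5 34.4] [58.3 59.8 62.1]
[433. 281.] 1265 [ 507.1 -201.5] 0.4 [190.2 171.2] [60.  70.6 73.9]
[316. 298.] 1965 [482.    8.9] 5.8 [150.1  44.9] [63.4 65.9 68.6]
[201. 301.] 2049 [479.5 220.8] 7.6 [150.  46.] [62.9 65.9 68.4]
[259. 302.] 2018 [476.3 113.8] -1.8 [149.8  45.4] [62.6 65.9 69.2]
0.049908533598015725
202 340 [407.4 218.8  62.9]
196 262 [550.8 231.7  63.2]
199 300 [480.2 224.5  66.2]
260 340 [405.5 112.7  62.4]
260 265 [543.5 112.5  62.1]
259 301 [476.6 113.9  67.8]
258 290 [496.8 115.7  68.1]
318 335 [413.    6.2  65.6]
312 262 [547.5  15.2  64.7]
316 298 [480.5   8.8  66.3]
304 205 [657.7  28.8  57.3]
316 184 [694.1   5.5  74.5]
316 237 [595.6   6.8  56.8]
t 0.1 pos [ 168.8 -601.1  230.5] rot [-1.799e+02  1.000e-02  1.569e+01] F [0.7 1.1 0.6] gap 85.3
-> (500, 0, 300, 0) [ 48.15 -48.93  -6.87] [-0.002  0.     0.274]
```

View pics/c1.png

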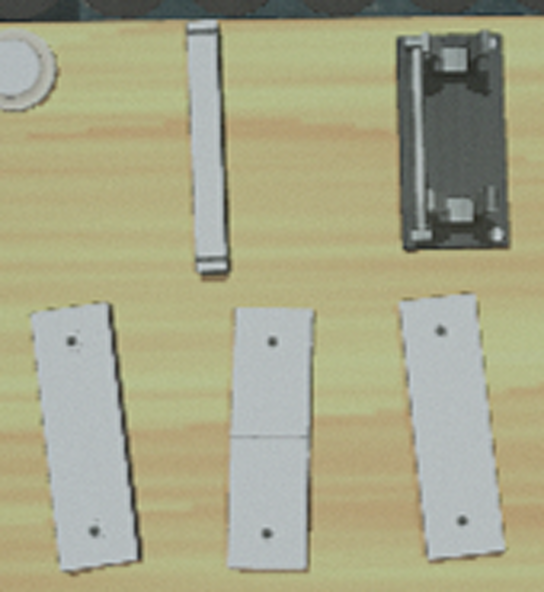

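Run:
```python
from h import *
go(560,-200,300,2.3);go(646.5,150,180,2.3)
```

```text
t 0.1 pos [ 168.8 -601.1  230.5] rot [-1.799e+02  1.000e-02  1.569e+01] F [0.7 1.1 0.6] gap 85.3
-> (560, -200, 300, 2.3) [ 48.51 -28.05  -6.9 ] [-0.002  0.     0.234]
t 0.1 pos [ 168.8 -601.1  230.5] rot [-1.799e+02  1.000e-02  1.569e+01] F [0.7 1.1 0.6] gap 85.3
-> (646.5, 150, 180, 2.3) [ 66.31 -59.39   5.15] [-0.002  0.     0.234]
```

Request:
jog_arm(
  plan=[8,-5,-7,0,0,0,1,16,-10,-7,0,0,0.1,1,24,-14,-7,0,0,0.15,1,32,-19,-7,0,0,0.2,1,40,-24,-7,0,0,0.234,1,48.5,-28,-7,0,0,0.234,1,50,-32,-7,0,0,0.234,1,52,-36,-7,0,0,0.234,1,55,-40,-7,0,0,0.234,1,57,-44,-7,0,0,0.234,1],
)

```text
time: 1.1
ee_pos: [0.4817, -0.2273, 0.2956]
ee_rot: [-179.9, 0.0, 2.3]
ft_force: [-0.3, 0.5, -0.7]
finger_gap: 0.0856
```

Run:
```python
from h import *
go(646.5,150,160,2.3)
```

```text
t 1.1 pos [ 481.7 -227.3  295.6] rot [-1.7991e+02  4.0000e-02  2.2800e+00] F [-0.3  0.5 -0.7] gap 85.6
-> (646.5, 150, 160, 2.3) [ 17.98 -37.03  13.61] [-0.002  0.001 -0.   ]
```

Request:
jog_arm(
  plan=[18,-37,0,0,0,0,1,18,-37,0,0,0,0,1,18,-37,0,0,0,0,1,18,-37,0,0,0,0,1,18,-37,0,0,0,0,1,18,-37,0,0,0,0,1,18,-37,0,0,0,0,1,18,-37,5,0,0,0,1,18,-37,5,0,0,0,1,18,-37,5,0,0,0,1],
)

```text
time: 2.1
ee_pos: [0.6445, 0.155, 0.2418]
ee_rot: [-179.8, 0.4, 2.7]
ft_force: [-0.2, -1.4, -0.9]
finger_gap: 0.0857
```

Run:
```python
from h import *
st();p,W=look("wrist","w1")
print((W[240,320]*1000).round())
objs(W,lo=.06,hi=.1,x=(.3,.74))
go(646.5,150,53,2.3)
```

```text
t 2.1 pos [644.5 155.  241.8] rot [-179.78    0.43    2.68] F [-0.2 -1.4 -0.9] gap 85.7
[619. 154.  70.]
[119. 218.] 7564 [602.  327.6] 0.2 [276.   17.7] [62.3 73.4 76.1]
[165.  83.] 81 [738.8 274.7] -81.3 [11.9  0.7] [61.2 80.9 97.2]
[256.  88.] 51 [738.7 206.4] -76.8 [10.6  0.2] [63.3 84.2 97.8]
[422.  96.] 54 [738.5  80.2] 84.4 [15.5  1.5] [63.6 79.7 96.9]
[519. 100.] 52 [739.3  12.3] 80.9 [4.6 0.5] [62.8 82.2 97.6]
[608. 106.] 168 [738.6 -53.6] 80.8 [14.8  0.9] [63.5 83.5 98.3]
[325. 201.] 3685 [646.1 151.1] 2.8 [149.3  18.4] [68.9 70.1 71.3]
[183. 139.] 151 [697.9 270.5] -28.3 [19.5 13.4] [60.1 60.4 61.3]
[490. 213.] 3235 [649.2   9.6] 1.1 [121.4  46.8] [62.6 72.3 97.4]
[602. 327.] 1916 [ 532.  -116.2] -8.2 [140.9  23.4] [60.8 68.  72.7]
[245. 362.] 5876 [477.4 221.8] 7.5 [151.5  45.4] [64.4 65.9 67. ]
[353. 368.] 5663 [474.7 114.7] -1.8 [151.5  45.3] [63.7 66.  68.1]
[467. 318.] 931 [536.6  15.7] -85.0 [45.4 37.8] [61.6 66.  67.2]
[439. 411.] 722 [440.5  19.1] 5.5 [73.  19.7] [62.3 65.9 67. ]
[636. 434.] 64 [ 413.  -194.2] 86.9 [12.4  3.6] [60.9 65.  72. ]
t 2.15 pos [645.3 151.7 243.6] rot [-179.91    0.3     2.5 ] F [-0.6 -0.7  0.8] gap 86.0
-> (646.5, 150, 53, 2.3) [ 0.21  0.21 19.06] [-0.002  0.005  0.003]
```

View pics/w1.png

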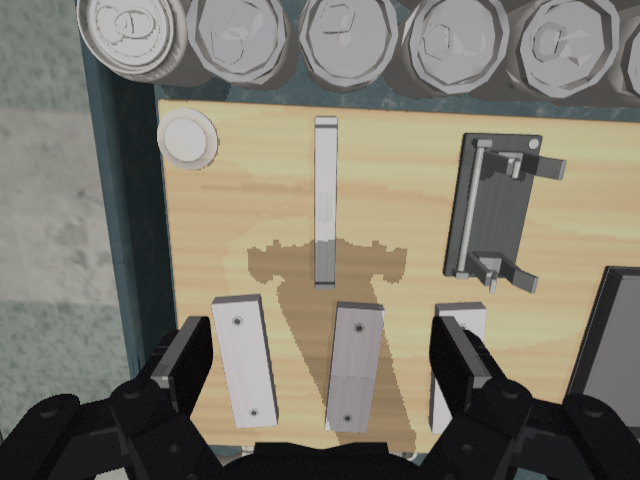

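Request:
jog_arm(
  plan=[0.1,0.1,5,0,0.005,0.002,0.6,0.1,0.1,10,0,0.005,0.002,0.6,0.1,0.1,15,0,0.005,0.002,0.6,0.1,0.1,17,0,0.005,0.002,0.6,0.1,0.1,18.9,0,0.005,0.002,0.6,0.1,0.1,18.9,0,0.005,0.002,0.6,0.1,0.1,18.9,0,0.005,0.002,0,0.1,0.1,18.9,0,0.005,0.002,0,0.1,0.1,18.9,0,0.005,0.002,0,0.1,0.1,18.9,0,0.005,0.002,0],
  newtons=50,
)

```text
time: 3.15
ee_pos: [0.6469, 0.1511, 0.0569]
ee_rot: [-179.9, -0.2, 2.4]
ft_force: [-1.0, -1.7, 7.7]
finger_gap: 0.0166
```

Run:
```python
from h import *
go(646.5,150.5,140,2.5);go(478.5,221.3,140,7.5)
```

```text
t 3.15 pos [646.9 151.1  56.9] rot [-179.88   -0.2     2.36] F [-1.  -1.7  7.7] gap 16.6
-> (646.5, 150.5, 140, 2.5) [-0.01  0.05 -8.31] [-0.002 -0.003 -0.002]
t 3.15 pos [646.9 151.1  56.9] rot [-179.88   -0.2     2.36] F [-1.  -1.7  7.7] gap 16.6
-> (478.5, 221.3, 140, 7.5) [-16.51  -7.72  -8.35] [-0.002 -0.004 -0.09 ]
```

Request:
jog_arm(
  plan=[0,0,-4,0,0,0,0,0,0,-8.4,0,0,0,0,-3,-1.5,-8.4,0,0,-0.02,0,-7,-3.3,-8.4,0,0,-0.04,0,-11,-5.2,-8.4,0,0,-0.06,0,-14.5,-6.8,-8.4,0,0,-0.09,0,-16.5,-7.7,-8.4,0,0,-0.09,0,-16.5,-7.7,-8.4,0,0,-0.09,0,-16.5,-7.7,-8.4,0,0,-0.09,0],
)

```text
time: 4.05
ee_pos: [0.4789, 0.2213, 0.141]
ee_rot: [-179.9, -0.3, 7.6]
ft_force: [0.6, -0.6, -2.3]
finger_gap: 0.0165
```

Run:
```python
from h import *
p,W=look("wrist")
objs(W,lo=.06,hi=.2,x=(.3,.72),y=(0.05,.3),amin=300)
p,W=look("top","t2")
objs(W,lo=.06,hi=.2,x=(.3,.72),y=(-.05,.3))
go(478.5,221.3,76,7.5)
```

```text
[373. 303.] 53072 [477.8 179.2] 87.4 [176.8 150.1] [ 64.7 153.9 197.8]
[314. 206.] 686 [651.7   6.4] 2.7 [123.   58.4] [ 60.7  73.5 114.1]
[178. 186.] 102 [696.6 267.2] -78.8 [29.1 27.1] [60.1 60.9 62.9]
[196. 271.] 763 [523.7 216.2] 20.5 [70.  36.8] [ 63.5  68.2 155.6]
[316. 298.] 1966 [482.    8.9] 5.7 [150.1  45. ] [63.4 66.  68.5]
[259. 302.] 2013 [476.5 113.8] -1.8 [149.7  45.4] [62.9 66.  69.1]
[203. 324.] 1063 [443.8 198.6] 3.7 [74.8 47.8] [ 63.4  67.8 155.6]
t 4.15 pos [480.  220.5 140.8] rot [-179.91   -0.31    7.42] F [ 0.2  0.1 -2.2] gap 16.2
-> (478.5, 221.3, 76, 7.5) [-0.18 -0.09  6.48] [-0.002 -0.005 -0.001]
```

Request:
jog_arm(
  plan=[-0.1,-0.1,3,0,-0.003,0,0,-0.1,-0.1,5,0,-0.003,0,0,-0.1,-0.1,6.3,0,-0.003,0,0,-0.1,-0.1,6.8,0,-0.003,0,0,-0.1,-0.1,6.8,0,-0.003,0,0,-0.1,-0.1,6.8,0,-0.003,0,0.5,-0.1,-0.1,6.8,0,-0.003,0,0.5,-0.1,-0.1,6.8,0,-0.003,0,0.5,-0.1,-0.1,4,0,-0.003,0,0.5,-0.1,-0.1,1,0,-0.003,0,0.5],
)

```text
time: 5.15
ee_pos: [0.4784, 0.2211, 0.1309]
ee_rot: [-180.0, -0.0, 7.4]
ft_force: [0.6, 0.6, 0.6]
finger_gap: 0.0427
```

Run:
```python
from h import *
st()
p,W=look("wrist","w3")
z=W[...,2]*1000
objs(W,lo=.075,hi=.1,x=(.3,.6),y=(0.15,.3),amin=200)
for n in "ab": pass
for x in (425,440,530,545): go(x,221.3+(x-478.5)*np.tan(np.radians(7.5)),95,7.5)
```

```text
t 5.15 pos [478.4 221.1 130.9] rot [-1.7996e+02 -2.0000e-02  7.4300e+00] F [0.6 0.6 0.6] gap 42.7
[321. 252.] 8947 [479.2 220.4] 7.4 [150.2  18.6] [84.9 86.  87.1]
t 5.2 pos [481.1 222.4 135.7] rot [-179.79   -0.48    7.4 ] F [-0.3  0.3  2.9] gap 42.3
-> (425, np.float64(214.25659137907434), 95, 7.5) [-5.7   0.1   4.02] [-0.004 -0.008 -0.002]
t 5.2 pos [481.1 222.4 135.7] rot [-179.79   -0.48    7.4 ] F [-0.3  0.3  2.9] gap 42.3
-> (440, np.float64(216.23137884288528), 95, 7.5) [-4.19  0.09  4.03] [-0.004 -0.008 -0.002]
t 5.2 pos [481.1 222.4 135.7] rot [-179.79   -0.48    7.4 ] F [-0.3  0.3  2.9] gap 42.3
-> (530, np.float64(228.0801036257509), 95, 7.5) [4.89 0.08 4.11] [-0.004 -0.008 -0.002]
t 5.2 pos [481.1 222.4 135.7] rot [-179.79   -0.48    7.4 ] F [-0.3  0.3  2.9] gap 42.3
-> (545, np.float64(230.05489108956183), 95, 7.5) [6.4  0.08 4.12] [-0.004 -0.008 -0.002]
```

View pics/w3.png

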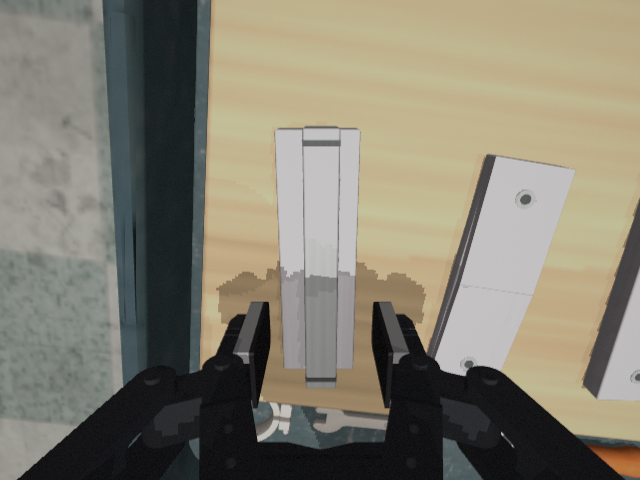

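Request:
jog_arm(
  plan=[-3,0.1,0,0,-0.005,0,0,-5.5,0.1,0,0,-0.006,0,0,-5.5,0.1,0,0,-0.006,0,0,-5.5,0.1,2,0,-0.006,0,0,-5.5,0.1,4,0,-0.006,0,0,-5.5,0.1,4,0,-0.006,0,0,-5.5,0.1,4,0,-0.006,0,0],
)

```text
time: 5.9
ee_pos: [0.4274, 0.2145, 0.0952]
ee_rot: [-179.8, -0.1, 7.4]
ft_force: [0.1, -0.5, -0.1]
finger_gap: 0.0003
```

Run:
```python
from h import *
go(426,214.4,83,7.5)
```

```text
t 5.9 pos [427.4 214.5  95.2] rot [-1.7979e+02 -1.4000e-01  7.4000e+00] F [ 0.1 -0.5 -0.1] gap 0.3
-> (426, 214.4, 83, 7.5) [-0.14 -0.    1.22] [-0.004 -0.002 -0.002]
```

Request:
jog_arm(
  plan=[0,0,0.6,0,0,0,0,0,0,0.9,0,0,0,0,0,0,1.1,0,0,0,0,0,0,1.25,0,0,0,0,0,0,1.25,0,0,0,0,0,0,1.25,0,0,0,0],
)

```text
time: 6.5
ee_pos: [0.428, 0.2148, 0.0859]
ee_rot: [-179.7, -0.3, 7.4]
ft_force: [-4.2, -1.8, 35.5]
finger_gap: -0.0002
```

Run:
```python
from h import *
st();p,W=look("top")
m=(W[...,2]>.076)&(W[...,2]<.095)&(W[...,0]>.4)&(W[...,0]<.57)&(abs(W[...,1]-.221)<.04)
q=W[m]*1000;print(len(q),np.polyfit(q[:,0]-480,q[:,2],1))
go(532,228.3,95,7.5)
```

```text
t 6.5 pos [428.  214.8  85.9] rot [-179.75   -0.32    7.39] F [-4.2 -1.8 35.5] gap -0.2
659 [5.41898631e-03 8.51845647e+01]
t 6.55 pos [428.  214.8  85.9] rot [-179.74   -0.32    7.39] F [-4.8 -0.9 35.2] gap -0.1
-> (532, 228.3, 95, 7.5) [ 1.049e+01 -1.000e-02 -8.500e-01] [-0.004 -0.006 -0.002]
```

Request:
jog_arm(
  plan=[0,0,-1.5,0,0,0,0,0,0,-3,0,0,0,0,5,0,-3,0,0,0,0,10.5,0,-3,0,0,0,0,10.5,0,-3,0,0,0,0,10.5,0,-1.5,0,0,0,0,10.5,0,-0.9,0,0,0,0,10.5,0,-0.9,0,0,0,0],
)

```text
time: 7.35
ee_pos: [0.5307, 0.2278, 0.0946]
ee_rot: [-179.8, -0.2, 7.4]
ft_force: [-0.0, 0.0, 0.5]
finger_gap: 0.0001
```

Run:
```python
from h import *
go(532,228.3,84.8,7.5)
```

```text
t 7.35 pos [530.7 227.8  94.6] rot [-1.798e+02 -1.700e-01  7.410e+00] F [-0.   0.   0.5] gap 0.1
-> (532, 228.3, 84.8, 7.5) [ 0.13 -0.03  0.98] [-0.004 -0.003 -0.002]
```

Request:
jog_arm(
  plan=[0.1,0,0.5,0,0,0,0,0.1,0,0.8,0,0,0,0,0.1,0,0.95,0,0,0,0,0.1,0,1.0,0,0,0,0,0.1,0,1.0,0,0,0,0,0.1,0,1.0,0,0,0,0],
)

```text
time: 7.95
ee_pos: [0.5315, 0.228, 0.0861]
ee_rot: [-179.8, -0.2, 7.4]
ft_force: [-2.8, -0.7, 12.1]
finger_gap: -0.0002
```

Run:
```python
from h import *
st();p,W=look("top")
m=(W[...,2]>.076)&(W[...,2]<.095)&(W[...,0]>.4)&(W[...,0]<.57)&(abs(W[...,1]-.221)<.04)
q=W[m]*1000;print(len(q),np.polyfit(q[:,0]-480,q[:,2],1))
p,W=look("wrist");objs(W,lo=.075,hi=.1,x=(.3,.6),y=(0.15,.3),amin=200)
go(479,220.4,120,7.4)
```

```text
t 7.95 pos [531.5 228.   86.1] rot [-179.8    -0.19    7.42] F [-2.8 -0.7 12.1] gap -0.2
730 [-2.00897839e-03  8.52758800e+01]
[321. 290.] 2477 [544.8 229.2] -80.2 [27.3 19.3] [78.4 86.2 98.7]
[320. 429.] 590 [474.  219.9] 8.0 [28.   8.2] [85.1 86.  86.8]
t 8.05 pos [531.5 228.   86.1] rot [-179.8    -0.18    7.42] F [-2.7 -0.8 10.3] gap -0.1
-> (479, 220.4, 120, 7.4) [-5.29  0.06 -3.41] [-0.003 -0.003  0.   ]
```

Request:
jog_arm(
  plan=[0,0,-2,0,0,0,0,-2.5,0,-3.5,0,0,0,0.5,-5.3,0.05,-3.5,0,0,0,0.5,-5.3,0.05,-3.5,0,0,0,0.5,-5.3,0.05,-1,0,0,0,0.5,-5.3,0.05,1.4,0,0,0,0.5,-5.3,0.05,1.4,0,0,0,0.5,-5.3,0.05,1.4,0,0,0,0,-5.3,0.05,1.4,0,0,0,0,-5.3,0.05,1.4,0,0,0,0],
)

```text
time: 9.05
ee_pos: [0.4797, 0.2211, 0.0729]
ee_rot: [-179.8, -0.3, 7.4]
ft_force: [-0.2, 1.0, 0.9]
finger_gap: 0.0165
```

Run:
```python
from h import *
p,W=look("top");objs(W,lo=.06,x=(.3,.72),y=(-.05,.3),amin=500)
go(476.3,114,130,-1.8)
```

```text
[314. 206.] 677 [650.9   4.7] 1.2 [122.   52.2] [ 60.8  73.5 114.7]
[316. 298.] 1964 [482.1   8.9] 5.7 [150.1  44.9] [63.4 65.9 68.4]
[206. 301.] 1657 [483. 199.] 7.3 [151.3  88.8] [ 63.7  83.  177.7]
[259. 302.] 2007 [476.4 113.8] -1.9 [149.6  45.3] [62.8 66.  69.2]
t 9.1 pos [479.7 221.1  72.9] rot [-179.76   -0.29    7.41] F [-0.3  0.1  3.2] gap 16.8
-> (476.3, 114, 130, -1.8) [-1.69 10.55 -5.76] [-0.005 -0.005  0.161]
```

Request:
jog_arm(
  plan=[0,0,-3,0,0,0,0,0,0,-6.5,0,0,0,0,-0.5,3,-6.5,0,0,0.05,0,-1.1,7,-6.5,0,0,0.1,0,-1.7,10.5,-6.5,0,0,0.161,0,-1.7,10.5,-6.5,0,0,0.161,0,-1.7,10.5,-6.5,0,0,0.161,0,-1.7,10.5,-3.5,0,0,0.161,0,-1.7,10.5,-1.5,0,0,0.161,0,-1.7,10.5,-1.5,0,0,0.161,0],
)

```text
time: 10.1
ee_pos: [0.4749, 0.1161, 0.0856]
ee_rot: [-179.7, -0.0, -1.6]
ft_force: [-0.4, 0.5, -2.8]
finger_gap: 0.0168
```

Run:
```python
from h import *
p,W=look("top");objs(W,lo=.06,x=(.3,.72),y=(-.05,.3),amin=200)
go(476.,114,75,-1.8)
```

```text
[313. 206.] 680 [650.7   5.7] -0.0 [122.3  54.9] [ 61.   73.5 115.2]
[316. 298.] 1967 [482.1   8.9] 5.7 [150.4  44.9] [63.4 65.9 68.5]
[196. 267.] 314 [539.5 228.6] -82.1 [44.9 29.1] [62.9 66.  68.7]
[265. 270.] 346 [524.3 107.6] -0.6 [54.9 35.6] [ 62.9  66.6 100. ]
[283. 300.] 258 [476.7  65.5] -90.0 [30.4 25.3] [159.6 182.6 195.4]
t 10.15 pos [475.6 116.   86.7] rot [-1.797e+02 -1.300e-01 -1.670e+00] F [-0.3 -0.2 -2.7] gap 16.7
-> (476.0, 114, 75, -1.8) [0.04 0.2  1.17] [-0.005 -0.002  0.002]
```

Request:
jog_arm(
  plan=[0.05,0.2,0.7,0,0,0,0,0.05,0.2,1.1,0,0,0,0,0.05,0.2,1.1,0,0,0,0,0.05,0.2,1.1,0,0,0,0.5,0.05,0.2,1.1,0,0,0,0.5,0.05,0.2,1.1,0,0,0,0.5,0.05,0.2,-2,0,0,0,0.5,0.05,0.2,-5,0,0,0,0.5,0.05,0.2,-5,0,0,0,0.5,0.05,0.2,-5,0,0,0,0.2],
)

```text
time: 11.15
ee_pos: [0.4765, 0.1138, 0.1374]
ee_rot: [-179.7, -0.2, -1.7]
ft_force: [0.3, -0.3, -0.6]
finger_gap: 0.0294
```

```bash
cat >> h.py <<'E'
def bar(W,x,y):
    m=(W[...,2]>.073)&(W[...,2]<.1)&(abs(W[...,0]-x)<.09)&(abs(W[...,1]-y)<.04)
    n,l,s,c=cv2.connectedComponentsWithStats(m.astype(np.uint8));i=1+s[1:,4].argmax();q=W[l==i]*1000
    print("bar",rect(W,l==i),"tilt",np.polyfit(q[:,0]-x*1000,q[:,2],1).round(4))
E
python3 - <<'E'
from h import *
p,W=look("wrist");bar(W,.476,.114)
go(476.,114,96,-1.8)
E
```

```text
bar (array([476.6, 113.5]), -1.7, array([149.3,  18.7]), array([85.1, 87.5, 90.4])) tilt [-3.54000e-02  8.78767e+01]
t 11.2 pos [475.8 113.6 136.7] rot [-1.797e+02 -1.300e-01 -1.680e+00] F [ 0.2  0.6 -0.1] gap 21.9
-> (476.0, 114, 96, -1.8) [ 0.01 -0.02  4.07] [-0.005 -0.002  0.002]
```

Request:
jog_arm(
  plan=[-3,0,0,0,0,0,0,-5.5,0,0,0,0,0,0,-5.5,0,2,0,0,0,0,-5.5,0,3.8,0,0,0,0,-5.5,0,4.4,0,0,0,0,-5.5,0,4.8,0,0,0,0,-5.5,0,5.1,0,0,0,0,-5.5,0,5.15,0,0,0,0,-5.5,0,5.15,0,0,0,0],
)

```text
time: 12.1
ee_pos: [0.4209, 0.1154, 0.0856]
ee_rot: [-179.7, -0.1, -1.7]
ft_force: [-1.3, 0.2, 3.3]
finger_gap: -0.0003
```

Run:
```python
from h import *
p,W=look("wrist");bar(W,.476,.114)
p,W=look("top");bar(W,.476,.114)
go(421,115.5,84,-1.8)
```

```text
bar (array([481.3, 112.2]), -2.4, array([113.5,  27.2]), array([86. , 89.3, 92.3])) tilt [2.85000e-02 8.89323e+01]
bar (array([501.5, 111.7]), -1.7, array([100.2,  18.4]), array([81.9, 89. , 92.9])) tilt [5.56000e-02 8.71463e+01]
t 12.2 pos [420.9 115.4  85.5] rot [-1.797e+02 -1.400e-01 -1.690e+00] F [-2.1  0.4  4.6] gap -0.2
-> (421, 115.5, 84, -1.8) [ 0.01 -0.01  0.15] [-0.005 -0.002  0.002]
```

Request:
jog_arm(
  plan=[0,0,0.1,0,0,0,0,0,0,0.12,0,0,0,0,0,0,0.12,0,0,0,0,0,0,0.12,0,0,0,0],
)

```text
time: 12.6
ee_pos: [0.4209, 0.1154, 0.0854]
ee_rot: [-179.7, -0.2, -1.7]
ft_force: [-3.2, -0.1, 13.8]
finger_gap: 0.0001
```

Request:
jog_arm(
  plan=[0,0,-2,0,0,0,0,0,0,-4,0,0,0,0,5,0,-4,0,0,0,0,11,0,-4,0,0,0,0,11,0,-4,0,0,0,0,11,0,-2,0,0,0,0,11,0,-1,0,0,0,0,11,0,-0.6,0,0,0,0,11,0,-0.3,0,0,0,0,11,0,0,0,0,0,0],
)

```text
time: 13.6
ee_pos: [0.5307, 0.1123, 0.0859]
ee_rot: [-179.7, -0.2, -1.7]
ft_force: [0.7, -0.1, 0.8]
finger_gap: -0.0002
```

Run:
```python
from h import *
p,W=look("top");bar(W,.476,.114)
st()
```

```text
Traceback (most recent call last):
  File "h.py", line 33, in bar
    n,l,s,c=cv2.connectedComponentsWithStats(m.astype(np.uint8));i=1+s[1:,4].argmax();q=W[l==i]*1000
                                                                     ~~~~~~~~~~~~~~^^
ValueError: attempt to get argmax of an empty sequence
```

Request:
jog_arm(
  plan=[0,0,0.1,0,0,0,0,0,0,0.15,0,0,0,0,0,0,0.15,0,0,0,0,0,0,0.15,0,0,0,0],
)

```text
time: 14.05
ee_pos: [0.5308, 0.1123, 0.0854]
ee_rot: [-179.7, -0.2, -1.7]
ft_force: [-2.0, -0.9, 7.8]
finger_gap: 0.0
```

Run:
```python
from h import *
st();p,W=look("side","s4");bar(W,.46,.114)
```

```text
t 14.05 pos [530.8 112.3  85.4] rot [-179.68   -0.25   -1.67] F [-2.  -0.9  7.8] gap 0.0
bar (array([474.8, 110.8]), -2.8, array([149.1,  25.6]), array([74.5, 84.9, 92.1])) tilt [-1.33000e-02  8.42811e+01]
```

Request:
jog_arm(
  plan=[0,0,-2,0,0,0,0,-2.5,0,-4,0,0,0,0.5,-5.5,0,-4,0,0,0,0.5,-5.5,0,-4,0,0,0,0.5,-5.5,0,-1,0,0,0,0.5,-5.5,0,1.1,0,0,0,0.5,-5.5,0,1.1,0,0,0,0.5,-5.5,0,1.1,0,0,0,0,-5.5,0,1.1,0,0,0,0,-5.5,0,1.1,0,0,0,0],
)

```text
time: 15.1
ee_pos: [0.4766, 0.1141, 0.0751]
ee_rot: [-179.6, -0.4, -1.7]
ft_force: [0.5, 0.8, 3.0]
finger_gap: 0.0166
```

Request:
jog_arm(
  plan=[0,0,-3,0,0,0,0,0,0,-6,0,0,0,0,0,0,-6,0,0,0,0],
)

```text
time: 15.4
ee_pos: [0.4785, 0.1142, 0.1384]
ee_rot: [-179.5, -0.7, -1.7]
ft_force: [0.7, 0.6, -3.3]
finger_gap: 0.0166
```

Run:
```python
from h import *
p,W=look("top");objs(W,lo=.06,x=(.3,.72),y=(-.05,.3),amin=200)
go(482,9,90,5.8)
```

```text
[314. 206.] 694 [650.6   4.7] 0.5 [125.2  53.8] [ 60.7  72.6 114.5]
[264. 269.] 417 [522.9  98. ] 14.2 [70.3 29.2] [ 63.   67.3 150.3]
[316. 298.] 1969 [482.    8.9] 5.6 [150.  45.] [63.4 66.  68.5]
t 15.45 pos [477.5 114.  136.9] rot [-179.55   -0.6    -1.71] F [-0.1  0.3 -3.4] gap 16.8
-> (482, 9, 90, 5.8) [ 0.71 10.52  4.61] [-0.007 -0.011 -0.131]
```

Request:
jog_arm(
  plan=[0.2,3,0,0,0,-0.04,0,0.5,7,0,0,-0.005,-0.08,0,0.7,10.5,0,-0.005,-0.01,-0.131,0,0.7,10.5,0,-0.007,-0.011,-0.131,0,0.7,10.5,0,-0.007,-0.011,-0.131,0,0.7,10.5,3,-0.007,-0.011,-0.131,0,0.7,10.5,4.6,-0.007,-0.011,-0.131,0,0.7,10.5,4.6,-0.007,-0.011,-0.131,0,0.7,10.5,4.6,-0.007,-0.011,-0.131,0],
)

```text
time: 16.35
ee_pos: [0.4816, 0.0104, 0.0899]
ee_rot: [-180.0, 0.1, 5.9]
ft_force: [0.5, -0.1, -2.5]
finger_gap: 0.017
```

Run:
```python
from h import *
go(482,9,73,5.8)
p,W=look("top");bar(W,.482,.009)
```

```text
t 16.35 pos [481.6  10.4  89.9] rot [-1.7996e+02  6.0000e-02  5.9100e+00] F [ 0.5 -0.1 -2.5] gap 17.0
-> (482, 9, 73, 5.8) [0.03 0.15 1.69] [-0.001  0.001  0.002]
bar (array([556.2,  23. ]), -66.8, array([4. , 3.3]), array([95.3, 97.3, 99.1])) tilt [ -0.4227 128.5469]
```

Request:
jog_arm(
  plan=[0,0.15,0.8,0,0,0,0,0,0.15,1.3,0,0,0,0,0,0.15,1.6,0,0,0,0,0,0.15,1.6,0,0,0,0,0,0.15,1.6,0,0,0,0.5,0,0.15,1.6,0,0,0,0.5,0,0.15,1.6,0,0,0,0.5,0,0.15,-2,0,0,0,0.5,0,0.15,-5,0,0,0,0.5,0,0.15,-5,0,0,0,0.2],
)

```text
time: 17.4
ee_pos: [0.4846, 0.0088, 0.1435]
ee_rot: [-180.0, -0.4, 5.9]
ft_force: [1.3, -0.2, -0.8]
finger_gap: 0.0291
```

Run:
```python
from h import *
p,W=look("wrist","w5");bar(W,.482,.009)
objs(W,lo=.06,hi=.1,x=(.3,.58),y=(-.1,.3),amin=500)
go(482,9,95,5.8)
```

```text
bar (array([481.8,   7.8]), 5.9, array([150.4,  18.7]), array([84.9, 86. , 87.1])) tilt [-3.00000e-04  8.59707e+01]
[147. 236.] 17588 [474.1 114.7] -1.9 [151.1  46.1] [63.6 65.9 68.1]
[317. 248.] 17035 [480.5   9.9] 5.7 [152.7  45.1] [65.2 67.  86.8]
[ 14. 289.] 3179 [450.9 196.3] -6.9 [98.9 24. ] [60.9 65.5 66.7]
t 17.45 pos [483.6   8.7 142. ] rot [-179.96   -0.27    5.86] F [-0.3 -0.2  0.3] gap 22.3
-> (482, 9, 95, 5.8) [-0.18 -0.04  4.7 ] [-0.001 -0.005  0.001]
```

Request:
jog_arm(
  plan=[-3,0,0,0,-0.005,0,0,-5.6,0,0,0,-0.005,0,0,-5.6,0,2,0,-0.005,0,0,-5.6,0,4,0,-0.005,0,0,-5.6,0,4.8,0,-0.005,0,0,-5.6,0,5.3,0,-0.005,0,0,-5.6,0,5.6,0,-0.005,0,0,-5.6,0,5.65,0,-0.005,0,0,-5.6,0,5.65,0,-0.005,0,0],
)

```text
time: 18.35
ee_pos: [0.4279, 0.003, 0.0861]
ee_rot: [-180.0, 0.0, 5.9]
ft_force: [-1.4, 0.1, 8.4]
finger_gap: -0.0001
```

Run:
```python
from h import *
st();p,W=look("top");bar(W,.482,.009)
```

```text
t 18.35 pos [427.9   3.   86.1] rot [-1.7997e+02  1.0000e-02  5.8700e+00] F [-1.4  0.1  8.4] gap -0.1
bar (array([513.6,   9.9]), 5.9, array([90.9, 18.5]), array([82.7, 85.6, 88.5])) tilt [5.70000e-03 8.54184e+01]
```

Request:
jog_arm(
  plan=[0,0,0.03,0,0,0,0,0,0,0.03,0,0,0,0,0,0,-2,0,0,0,0,0,0,-4,0,0,0,0,5,0,-4,0,0,0,0,11,0,-4,0,0,0,0,11,0,-4,0,0,0,0,11,0,-2,0,0,0,0,11,0,-1,0,0,0,0,11,0,-0.4,0,0,0,0],
)

```text
time: 19.4
ee_pos: [0.536, 0.014, 0.089]
ee_rot: [-180.0, 0.2, 5.9]
ft_force: [-0.7, 0.1, 1.0]
finger_gap: -0.0001
```

Request:
jog_arm(
  plan=[0,0,0.3,0,0,0,0,0,0,0.5,0,0,0,0,0,0,0.6,0,0,0,0,0,0,0.6,0,0,0,0,0,0,0.6,0,0,0,0],
)

```text
time: 19.9
ee_pos: [0.5355, 0.014, 0.086]
ee_rot: [180.0, 0.1, 5.9]
ft_force: [-5.7, -1.6, 26.9]
finger_gap: 0.0002
```

Request:
jog_arm(
  plan=[0,0,-2,0,0,0,0,-2.5,0,-5,0,0,0,0.5,-5.4,0,-7,0,0,0,0.5,-5.4,0,-7,0,0,0,0.5,-5.4,0,-7,0,0,0,0.5],
)

```text
time: 20.4
ee_pos: [0.4821, 0.0085, 0.1568]
ee_rot: [180.0, 0.0, 5.9]
ft_force: [1.1, -0.1, -0.1]
finger_gap: 0.0428
```

Run:
```python
from h import *
p,W=look("wrist");bar(W,.482,.009)
go(481.8,7.8,71.5,5.9)
```

```text
bar (array([481.8,   7.8]), 5.9, array([150.4,  18.6]), array([84.8, 86. , 87.1])) tilt [-6.00000e-04  8.59565e+01]
t 20.45 pos [482.6   8.6 156.3] rot [1.7997e+02 3.0000e-02 5.8800e+00] F [ 0.2 -0.2  0.6] gap 42.6
-> (481.8, 7.8, 71.5, 5.9) [-0.09  0.07  8.48] [ 0.     0.001 -0.   ]
```

Request:
jog_arm(
  plan=[4,0,-5,0,0,0,0.5,9,0,-7,0,0,0,0.5,13,0.5,-7,0,0,-0.04,0.5,17,1.8,-7,0,0,-0.08,0.5,17,1.8,-7,0,0,-0.08,0.5,17,1.8,-7,0,0,-0.08,0.5,17,1.8,-7,0,0,-0.08,0.5],
)

```text
time: 21.15
ee_pos: [0.6523, 0.0085, 0.225]
ee_rot: [-180.0, 0.2, 10.5]
ft_force: [-0.0, -0.2, 0.3]
finger_gap: 0.0425
```

Run:
```python
from h import *
st();p,W=look("wrist","w6")
st();Z=W[...,2]
box=(W[...,0]>.57)&(W[...,0]<.73)&(abs(W[...,1]-.006)<.05)
print("base",rect(W,box&(Z>.0545)&(Z<.0615)),"any",rect(W,box&(Z>.0545)&(Z<.12)))
for lo,hi in((.062,.068),(.070,.078),(.080,.095),(.095,.12)):
    m=(box&(Z>lo)&(Z<hi)).astype(np.uint8);n,l,s,c=cv2.connectedComponentsWithStats(m)
    for i in range(1,n):
        if s[i,4]>25:
            q=W[l==i]*1000;print(lo,c[i].round(),s[i,4],q.min(0).round(1),q.max(0).round(1),q.mean(0).round(1))
r=np.argwhere(box&(Z>.0545));a,b=r.min(0)-8,r.max(0)+8;print(a,b)
cv2.imwrite("pics/c6.png",cv2.resize(p[max(a[0],0):b[0],max(a[1],0):b[1]],None,fx=3,fy=3,interpolation=cv2.INTER_CUBIC))
np.savez("pics/w6.npz",W=W,p=p)
```

```text
t 21.15 pos [652.3   8.5 225. ] rot [-179.99    0.2    10.48] F [-0.  -0.2  0.3] gap 42.5
t 21.2 pos [652.2   8.6 225.4] rot [-1.7999e+02  1.7000e-01  1.0500e+01] F [-0.5  0.2 -0.5] gap 42.8
base (array([649.1,   6.3]), 1.0, array([129.6,  64. ]), array([56.9, 58.1, 59.4])) any (array([649.1,   6.3]), 1.0, array([129.6,  64. ]), array([ 57. ,  58.6, 110.6]))
0.062 [298. 214.] 958 [592.5  20.9  62.1] [703.   31.2  67.7] [649.4  26.4  64.5]
0.062 [314. 263.] 105 [608.8 -10.1  62. ] [611.7  20.9  67.8] [610.6   5.5  65.2]
0.07 [334. 167.] 417 [686.9  -8.3  70.2] [701.1  17.2  77.5] [695.   5.  74.]
0.07 [314. 273.] 420 [596.9  -9.7  70. ] [611.7  15.6  77.8] [605.4   4.6  73.8]
0.08 [348. 168.] 52 [689.3  -8.1  80. ] [701.2  -2.7  94.8] [697.9  -4.   87.7]
0.08 [297. 273.] 48 [608.7  16.2  80. ] [610.3  21.1  94.7] [609.6  18.6  87.8]
0.08 [328. 278.] 76 [601.8 -10.2  80.2] [611.6  -4.2  94.8] [609.4  -6.4  87.9]
0.095 [317. 172.] 338 [688.   12.   95.6] [699.9  23.6 118.6] [694.7  18.1 110.3]
0.095 [356. 178.] 432 [687.3 -15.2  95.2] [701.3  -2.8 113.9] [694.7  -8.7 107.1]
0.095 [297. 289.] 319 [597.7  10.6  95. ] [610.3  22.  118.4] [605.9  16.8 108.7]
0.095 [333. 294.] 357 [597.1 -16.9  95. ] [611.8  -4.4 113.8] [605.7 -10.2 106.5]
[125 101] [487 598]
```

View pics/c6.png

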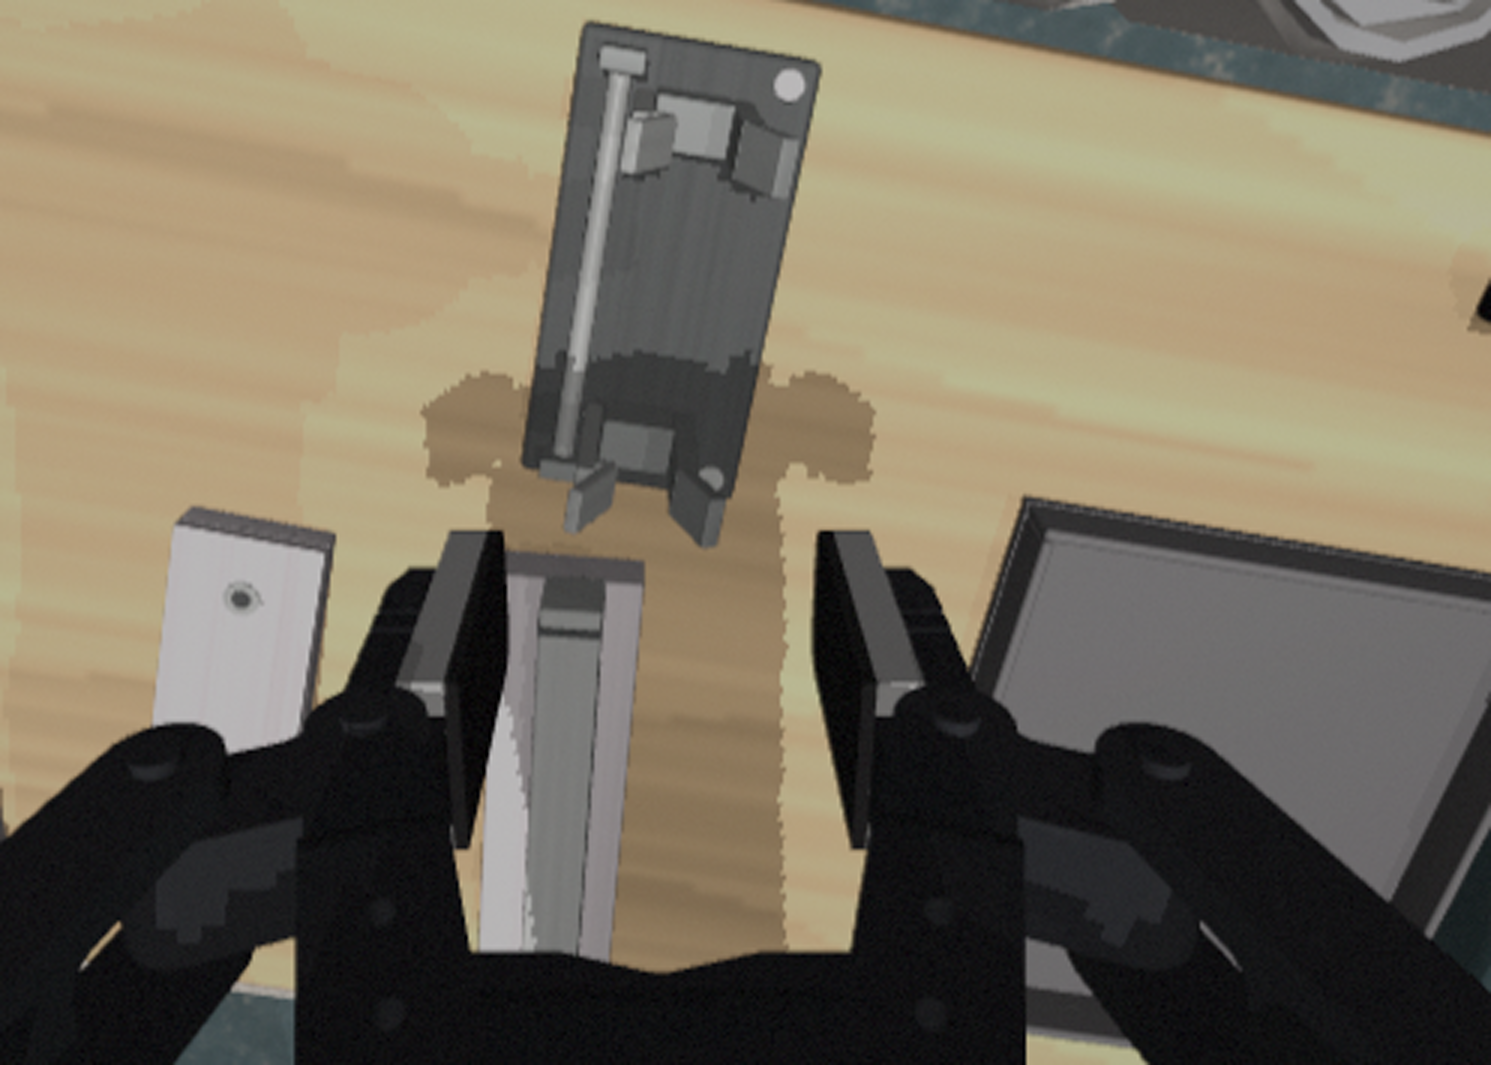

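Run:
```python
from h import *
go(482,8.5,72,5.9)
```

```text
t 21.2 pos [652.2   8.6 225.4] rot [-1.7999e+02  1.7000e-01  1.0500e+01] F [-0.5  0.2 -0.5] gap 42.8
-> (482, 8.5, 72, 5.9) [-16.69  -3.09  15.39] [0.    0.003 0.08 ]
```

Request:
jog_arm(
  plan=[-4,-1,2,0,0,0.03,0.5,-9,-2,4,0,0,0.06,0.5,-14,-3.1,6,0,0,0.08,0.5,-16.7,-3.1,8,0,0,0.08,0.5,-16.7,-3.1,10,0,0.003,0.08,0.5,-16.7,-3.1,10,0,0.003,0.08,0.5,-16.7,-3.1,13.5,0,0.003,0.08,0.5,-16.7,-3.1,15.4,0,0.003,0.08,0.5,-16.7,-3.1,15.4,0,0.003,0.08,0.5,-16.7,-3.1,15.4,0,0.003,0.08,0.5],
)

```text
time: 22.2
ee_pos: [0.4828, 0.0089, 0.0728]
ee_rot: [-180.0, -0.1, 5.9]
ft_force: [-0.2, 0.6, 1.4]
finger_gap: 0.0427
```

Request:
jog_arm(
  plan=[0,0,0,0,0,0,0,0,0,0,0,0,0,0,0,0,0,0,0,0,0,0,0,0,0,0,0,0,0,0,-3,0,0,0,0,0,0,-7,0,0,0,0,0,0,-9,0,0,0,0],
  newtons=90,
)

```text
time: 22.9
ee_pos: [0.4837, 0.009, 0.1659]
ee_rot: [-180.0, -0.3, 5.9]
ft_force: [0.5, 0.2, -3.0]
finger_gap: 0.0158
```

Run:
```python
from h import *
go(649.6,6.4,165,1.05)
```

```text
t 22.9 pos [483.7   9.  165.9] rot [-180.     -0.31    5.92] F [ 0.5  0.2 -3. ] gap 15.8
-> (649.6, 6.4, 165, 1.05) [16.47  1.96  0.18] [-0.    -0.005  0.085]
```

Request:
jog_arm(
  plan=[4,0.5,0,0,0,0.03,0,8.5,1,0,0,-0.002,0.06,0,13,1.5,0,0,-0.004,0.085,0,16.5,1.95,0,0,-0.005,0.085,0,16.5,1.95,0,0,-0.005,0.085,0,16.5,1.95,0,0,-0.005,0.085,0,16.5,1.95,0,0,-0.005,0.085,0,16.5,1.95,0,0,-0.005,0.085,0],
)

```text
time: 23.7
ee_pos: [0.6484, 0.0065, 0.1669]
ee_rot: [-180.0, 0.1, 1.1]
ft_force: [0.9, -0.8, -2.1]
finger_gap: 0.0152
```

Run:
```python
from h import *
go(649.6,6.4,126,1.05)
p,W=look("wrist","w7");Z=W[...,2]
m=(Z>.165)&(Z<.2)&(abs(W[...,0]-.65)<.1)&(abs(W[...,1]-.006)<.014)
q=W[m]*1000
print(rect(W,m),np.polyfit(q[:,0]-650,q[:,2],1),np.polyfit(q[:,0]-650,q[:,1],1))
```

```text
t 23.7 pos [648.4   6.5 166.9] rot [-1.7999e+02  7.0000e-02  1.0700e+00] F [ 0.9 -0.8 -2.1] gap 15.2
-> (649.6, 6.4, 126, 1.05) [0.12 0.01 4.09] [-0.     0.001  0.   ]
(array([655.4,   6.3]), -3.4, array([131.9,  27.9]), array([176.9, 178.2, 190.2])) [-1.43625456e-02  1.79388954e+02] [0.01771761 5.86927385]
```

View pics/w7.png

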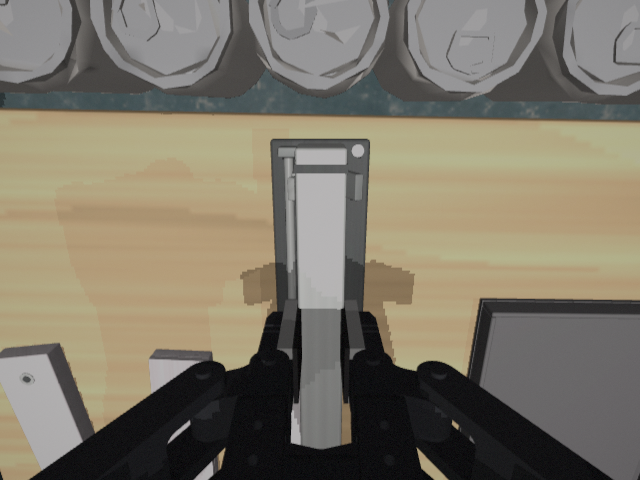

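Run:
```python
from h import *
go(649.6,6.4,122,1.05)
p,W=look("wrist");Z=W[...,2]
m=(Z>.165)&(Z<.2)&(W[...,0]>.66)&(W[...,0]<.73)&(abs(W[...,1]-.006)<.014)
q=W[m]*1000
print(rect(W,m),np.polyfit(q[:,0]-650,q[:,2],1),np.polyfit(q[:,0]-650,q[:,1],1))
```

```text
t 23.75 pos [648.7   6.5 167. ] rot [-1.7999e+02  5.0000e-02  1.0700e+00] F [-0.2  0.3 -2.5] gap 15.3
-> (649.6, 6.4, 122, 1.05) [0.09 0.01 4.5 ] [-0.     0.001  0.   ]
(array([690.7,   6. ]), 0.0, array([61.4, 28. ]), array([176.8, 178.2, 191.5])) [-9.90309751e-02  1.83106898e+02] [0.02470528 5.51709403]
```

Run:
```python
from h import *
p,W=look("wrist");Z=W[...,2]
m=(Z>.165)&(Z<.185)&(W[...,0]>.675)&(W[...,0]<.73)&(abs(W[...,1]-.006)<.012)
q=W[m]*1000
print(rect(W,m),np.polyfit(q[:,0]-650,q[:,2],1),np.polyfit(q[:,0]-650,q[:,1],1))
```

```text
(array([698.2,   6.8]), 1.0, array([46.6, 18.2]), array([176.9, 178.1, 179.1])) [-2.15005874e-02  1.79049189e+02] [0.01644705 5.9672575 ]
```

Request:
jog_arm(
  plan=[0.3,0,2,0,0.001,0,0,0.3,0,3.5,0,0.001,0,0,0.3,0,4.5,0,0.001,0,0,0.3,0,4.8,0,0.001,0,0,0.3,0,5.1,0,0.001,0,0,0.3,0,5.4,0,0.001,0,0],
  newtons=110,
)

```text
time: 24.45
ee_pos: [0.6528, 0.0057, 0.1135]
ee_rot: [179.9, -0.1, 1.0]
ft_force: [0.4, -1.9, 1.1]
finger_gap: 0.0146
```

Request:
jog_arm(
  plan=[-0.1,-0.05,0.5,0,0,0,0,-0.1,-0.05,0.9,0,0,0,0,-0.1,-0.05,1.3,0,0,0,0,-0.1,-0.05,1.7,0,0,0,0,-0.1,-0.05,2.1,0,0,0,0,-0.1,-0.05,2.5,0,0,0,0,-0.1,-0.05,2.8,0,0,0,0],
)

```text
time: 25.15
ee_pos: [0.6515, 0.0063, 0.0848]
ee_rot: [180.0, -0.1, 1.0]
ft_force: [0.3, -0.4, -2.6]
finger_gap: 0.0146
```

Request:
jog_arm(
  plan=[0,0,0.2,0,0,0,0,0,0,0.3,0,0,0,0,0,0,0.4,0,0,0,0,0,0,0.4,0,0,0,0],
)

```text
time: 25.55
ee_pos: [0.6508, 0.0067, 0.0827]
ee_rot: [180.0, -0.0, 1.0]
ft_force: [-6.0, -0.9, 15.8]
finger_gap: 0.0147
```

Run:
```python
from h import *
st();p,W=look("wrist");Z=W[...,2]
for x0,x1 in((.685,.73),(.66,.685)):
    m=(Z>.07)&(Z<.12)&(W[...,0]>x0)&(W[...,0]<x1)&(abs(W[...,1]-.006)<.009)
    q=W[m]*1000; print(rect(W,m))
```

```text
t 25.55 pos [650.8   6.7  82.7] rot [ 1.7995e+02 -1.0000e-02  1.0500e+00] F [-6.  -0.9 15.8] gap 14.7
(array([704.2,   6. ]), -0.0, array([38.4, 18. ]), array([ 92.4,  94.1, 100.9]))
(array([672.5,   6. ]), 0.1, array([25., 18.]), array([ 93.1,  94.1, 113.8]))
```

Request:
jog_arm(
  plan=[0,0,0.1,0,0,0,0.4,0,0,0,0,0,0,0.4,0,0,0,0,0,0,0.4,0,0,-3,0,0,0,0.4,0,0,-7,0,0,0,0.6,0,0,-12,0,0,0,0.7,0,0,-16,0,0,0,0.7,0,0,-16,0,0,0,0.7],
)

```text
time: 26.4
ee_pos: [0.6548, 0.0075, 0.249]
ee_rot: [-180.0, -0.7, 1.0]
ft_force: [-0.4, -0.7, 0.3]
finger_gap: 0.06
```

Run:
```python
from h import *
st();p,W=look("wrist","w8");Z=W[...,2]
m=(Z>.088)&(Z<.098)&(W[...,0]>.56)&(W[...,0]<.74)&(abs(W[...,1]-.006)<.012)
q=W[m]*1000; print(rect(W,m),np.polyfit(q[:,0]-650,q[:,2],1))
p,W=look("top","t8");objs(W,x=(.3,.72))
go(476,114.5,150,-1.8)
cv2.imwrite("pics/w8.png",p) if 0 else None
```

```text
t 26.4 pos [654.8   7.5 249. ] rot [-179.97   -0.73    1.02] F [-0.4 -0.7  0.3] gap 60.0
(array([656.4,   5.8]), -0.3, array([165.9,  23. ]), array([92.8, 94.1, 95.3])) [4.11695556e-04 9.40407050e+01]
[502. 210.] 1445 [ 631.5 -325.3] -0.1 [176.8   9.3] [ 96.2 126.7 140.3]
[486. 206.] 837 [ 641.9 -316.4] -0.1 [155.6  18.4] [60.5 73.3 77.4]
[450. 180.] 313 [ 695.6 -242.9] 48.6 [44.2 23.9] [ 67.8 109.4 120.5]
[144. 288.] 2617 [509.8 326.2] 0.3 [419.6  18.6] [61.2 73.3 77.2]
[179. 186.] 254 [698.9 268. ] 73.4 [36.4 35.6] [58.2 59.8 62.3]
[308. 224.] 449 [628.3  29.2] 13.6 [115.6  28.8] [ 58.3  64.3 109.9]
[316. 299.] 1891 [481.6   9.2] 5.6 [149.8  44.8] [63.3 65.9 68.6]
[201. 301.] 2050 [479.6 220.9] 7.2 [150.3  46.4] [63.1 65.9 68.4]
[259. 302.] 2016 [476.5 113.8] -1.7 [149.6  45.4] [62.7 65.9 69. ]
t 26.5 pos [651.    6.9 243.3] rot [ 1.7996e+02 -1.0000e-01  1.0500e+00] F [-0.1 -0.3 -0.1] gap 60.1
-> (476, 114.5, 150, -1.8) [-17.32 -11.08   9.29] [ 0.001 -0.002  0.05 ]
```

View pics/w8.png

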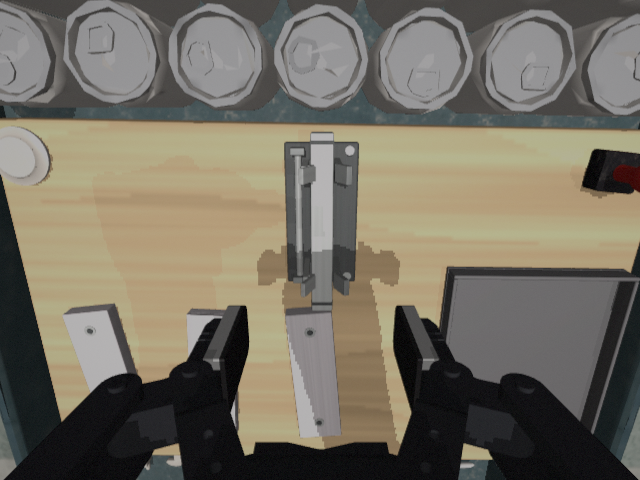

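Request:
jog_arm(
  plan=[-4,-2.5,0,0,0,0.01,1,-8,-5,0,0,0,0.03,1,-12,-7.7,2,0,0,0.05,1,-16,-10.2,5,0,0,0.05,1,-17.3,-11.1,9,0,0,0.05,1,-17.3,-11.1,9,0,0,0.05,1,-17.3,-11.1,9,0,0,0.05,1],
)

```text
time: 27.2
ee_pos: [0.4748, 0.1144, 0.1513]
ee_rot: [179.9, 0.1, -1.8]
ft_force: [-0.2, 0.5, 0.7]
finger_gap: 0.0854
```

Run:
```python
from h import *
st();p,W=look("wrist");objs(W,lo=.06,hi=.1,x=(.3,.58),y=(.07,.3),amin=500)
go(475.5,114.5,54,-1.8)
```

```text
t 27.2 pos [474.8 114.4 151.3] rot [ 1.7986e+02  1.5000e-01 -1.7500e+00] F [-0.2  0.5  0.7] gap 85.4
[143. 226.] 15330 [478.  221.9] 7.4 [148.7  46.1] [64.5 66.  67.1]
[318. 233.] 15940 [474.1 114.9] -1.8 [150.7  45.2] [63.9 66.1 68.2]
t 27.25 pos [476.6 114.2 152.4] rot [ 1.7992e+02 -5.0000e-02 -1.8500e+00] F [ 0.8 -0.3 -0.5] gap 85.4
-> (475.5, 114.5, 54, -1.8) [-0.12 -0.04  9.84] [ 0.001 -0.001 -0.001]
```

Request:
jog_arm(
  plan=[-0.1,-0.05,4,0,0,0,1,-0.1,-0.05,7,0,0,0,1,-0.1,-0.05,9,0,0,0,1,-0.1,-0.05,9.8,0,0,0,1,-0.1,-0.05,9.8,0,0,0,1,-0.1,-0.05,9.8,0,0,0,0,-0.1,-0.05,9.8,0,0,0,0,-0.1,-0.05,9.8,0,0,0,0,-0.1,-0.05,9.8,0,0,0,0,-0.1,-0.05,9.8,0,0,0,0],
  newtons=70,
)

```text
time: 28.25
ee_pos: [0.4766, 0.1148, 0.0558]
ee_rot: [180.0, -0.2, -1.9]
ft_force: [-1.3, -0.1, 9.4]
finger_gap: 0.0433
```

Request:
jog_arm(
  plan=[0,0,-4,0,0,0,0,0,0,-8,0,0,0,0,0,0,-10,0,0,0,0,0,0,-10,0,0,0,0],
)

```text
time: 28.65
ee_pos: [0.4779, 0.1153, 0.1585]
ee_rot: [-179.9, -0.5, -1.9]
ft_force: [1.1, -0.5, -4.6]
finger_gap: 0.043
```

Run:
```python
from h import *
go(507,-201,154,0.4)
```

```text
t 28.65 pos [477.9 115.3 158.5] rot [-179.9    -0.52   -1.88] F [ 1.1 -0.5 -4.6] gap 43.0
-> (507, -201, 154, 0.4) [ 3.94 31.52  0.43] [-0.001 -0.009 -0.04 ]
```

Request:
jog_arm(
  plan=[0.4,3,0,0,0,0,0,0.9,7,0,0,0,-0.01,0,1.4,11,0,0,0,-0.02,0,1.9,15,0,0,0,-0.03,0,2.4,19,0,0,0,-0.04,0,2.9,23,0,0,-0.005,-0.04,0,3.4,27,0,0,-0.005,-0.04,0,3.9,30.5,0,0,-0.009,-0.04,0,3.9,31.5,0,0,-0.009,-0.04,0,3.9,31.5,0,0,-0.009,-0.04,0],
)

```text
time: 29.65
ee_pos: [0.5049, -0.203, 0.1567]
ee_rot: [-179.9, 0.2, 0.2]
ft_force: [-0.5, 1.1, -3.3]
finger_gap: 0.0427
```

Run:
```python
from h import *
p,W=look("top","t9");objs(W,lo=.06,x=(.3,.72),amin=200)
go(507,-201,66,0.4)
```

```text
[501. 190.] 836 [ 667.2 -325.5] -0.0 [105.5   8.9] [ 96.3 126.9 140.4]
[315. 206.] 1298 [647.6   8.5] -3.2 [144.8  57.4] [ 62.3  93.9 111.9]
[485. 198.] 619 [ 658.8 -316.2] -0.2 [121.9  18.2] [62.3 72.9 77.2]
[448. 181.] 415 [ 696.4 -243.3] -4.7 [35.4 33.7] [ 65.2  72.2 120.2]
[144. 288.] 2517 [510.  326.1] 0.3 [419.7  18.3] [62.6 73.4 77.2]
[422. 284.] 954 [ 507.1 -201.3] 0.4 [190.6 170.5] [62.6 71.1 74.1]
[441. 250.] 759 [ 551.9 -204. ] 0.8 [56.6 45.8] [158.9 165.6 168.4]
[316. 298.] 1967 [481.5   9.1] 5.7 [150.2  44.8] [63.5 66.1 68.5]
[201. 301.] 2033 [479.6 220.8] 7.5 [150.2  45.5] [63.2 66.  68.4]
[445. 308.] 1056 [ 463.4 -204.6] -0.1 [66.4 46.9] [160.4 166.3 169. ]
[494. 350.] 1028 [ 384.1 -315.5] 0.2 [168.   18.5] [62.7 74.1 77.9]
t 29.7 pos [ 505.4 -200.4  157. ] rot [-1.7984e+02  1.3000e-01  3.5000e-01] F [ 0.7  0.1 -2.9] gap 42.9
-> (507, -201, 66, 0.4) [0.18 0.09 9.1 ] [-0.003  0.002 -0.001]
```

View pics/t9.png

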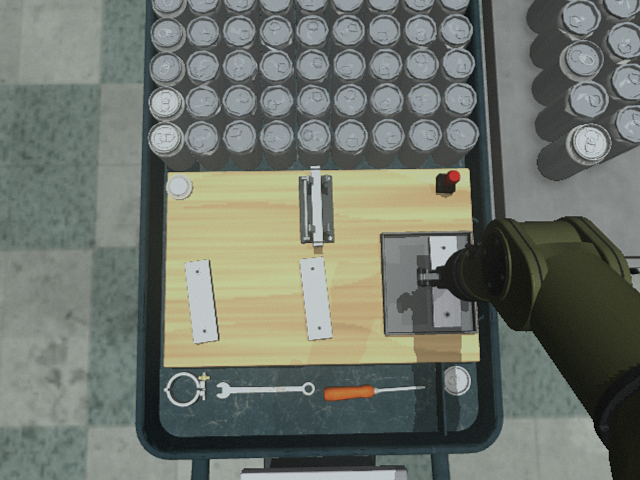

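Request:
jog_arm(
  plan=[0.15,0.1,4,0,0,0,0,0.15,0.1,7,0,0,0,0,0.15,0.1,9,0,0,0,0,0.15,0.1,9.6,0,0,0,0,0.15,0.1,9.6,0,0,0,0,0.15,0.1,9.6,0,0,0,0.8,0.15,0.1,9.6,0,0,0,0.8,0.15,0.1,6,0,0,0,0.8,0.15,0.1,1,0,0,0,0.8,0.15,0.1,-4,0,0,0,0.8],
)

```text
time: 30.7
ee_pos: [0.5069, -0.201, 0.1989]
ee_rot: [-179.8, 0.1, 0.4]
ft_force: [1.0, 0.1, 0.9]
finger_gap: 0.0679
```

Request:
jog_arm(
  plan=[0,-5,-4,0,0,0,0.8,0,-10,-8,0,0,0,0.8,-3,-15,-10,0,0,0,0.8,-6,-15,-10,0,0,0,0.8,-6,-15,-10,0,0,0,0.8,-6,-15,-10,0,0,0,0.8],
)

```text
time: 31.3
ee_pos: [0.4457, -0.051, 0.3007]
ee_rot: [-179.9, 0.0, 0.5]
ft_force: [0.7, 0.3, 0.5]
finger_gap: 0.0681
```

Run:
```python
from h import *
st();p,W=look("top","t10");objs(W,x=(.3,.72),amin=60)
p,W=look("side","s10")
```

```text
t 31.3 pos [445.7 -51.  300.7] rot [-1.7986e+02  1.0000e-02  5.2000e-01] F [0.7 0.3 0.5] gap 68.1
[502. 210.] 1448 [ 631.6 -325.2] 0.1 [176.8   9.6] [ 96.2 126.  140.2]
[316. 208.] 1870 [647.6   5.5] 1.0 [144.6  63.7] [ 58.4  91.3 110.1]
[487. 227.] 1314 [ 601.1 -316.4] -0.0 [237.4  18.3] [61.3 73.5 77.4]
[448. 181.] 428 [ 696.5 -242.9] -4.3 [35.2 33.6] [ 62.9  71.8 120.4]
[144. 288.] 2617 [509.9 326. ] 0.4 [419.1  19.2] [60.9 73.3 77.1]
[179. 186.] 238 [696.6 266.4] 1.1 [37.7 36.2] [58.2 60.1 62.3]
[425. 243.] 561 [ 554.6 -201.4] -89.4 [172.   95.3] [59.9 70.9 74.5]
[426. 257.] 799 [ 550.4 -199.2] 0.3 [63.4 45.4] [66.1 69.6 72.3]
[314. 292.] 1603 [481.5   9.2] 5.7 [150.3  44.9] [63.6 66.  68.6]
[201. 301.] 2054 [479.5 221.1] 7.4 [150.3  46.2] [63.  65.9 68.3]
```

View pics/s10.png

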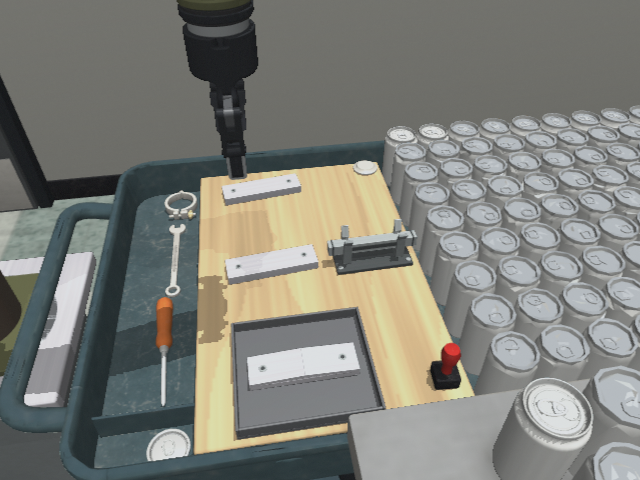

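Run:
```python
from h import *
z=np.load("pics/top0.npz")
for W in (cloud(z["d"],z),look("top")[1]):
    for x in(.605,.695):
        for y0,y1 in ((.008,.035),(-.03,.004)):
            m=(W[...,2]>.1)&(W[...,2]<.125)&(abs(W[...,0]-x)<.02)&(W[...,1]>y0)&(W[...,1]<y1)
            print(x,m.sum(),(W[m].mean(0)*1000).round(1),W[m][:,1].min().round(4))
m=(W[...,2]>.088)&(W[...,2]<.098)&(abs(W[...,1]-.006)<.012)&(abs(W[...,0]-.65)<.09)
q=W[m]*1000;print(rect(W,m),np.polyfit(q[:,0]-650,q[:,2],1),np.polyfit(q[:,0]-650,q[:,1],1))
ctrl.hand_in();st()
```

```text
0.605 45 [605.1  15.6 110.3] 0.0107
0.605 49 [606.1 -11.8 108.1] -0.0176
0.695 42 [694.7  17.8 111.4] 0.013
0.695 54 [695.4 -10.2 108.3] -0.0159
0.605 44 [605.   15.7 110.7] 0.0108
0.605 50 [606.  -11.7 108.4] -0.0177
0.695 43 [694.3  17.9 111.1] 0.0131
0.695 53 [695.4 -10.4 108.6] -0.0159
(array([650.3,   4.4]), 2.0, array([149.4,  22.1]), array([91.4, 94.2, 96.7])) [2.62924736e-03 9.41578585e+01] [0.01639368 4.88225167]
the job is handed in; nothing more can be done
the job is handed in; nothing more can be done
```

All three plates were checked from left to right. The middle one rocks and is now in the reject tray. The left and right plates are flat and still in place, and the straightedge is home in the clip. I handed the job in at about 31 s.

| Plate | Bar tilt | Pressed height, near / far end | Result |
|---|---|---|---|
| Left | about 0 | 85.9 / 86.1 mm | flat |
| Middle | about +0.056 rad with the near end pressed | 85.4 / 85.4 mm (bar's middle about 88 mm) | rocks, rejected |
| Right | about 0 | 86.1 / 86.0 mm | flat |

**Last checks:**
- **Straightedge:** its top is at 94 mm, as expected when seated, and it is level and lined up with the clip.
- **Jaw:** the noses are where they were at the start to within about 0.5 mm, so the jaw is shut.
- **Plates:** the rejected plate lies flat in the tray. The flat plates moved less than 1 mm.
- **Bystanders:** the cap and the stamp are unmoved within measuring noise.
- **Robot:** the gripper is about 0.3 m up and touching nothing.

**Doubtful or failed readings:**
- The top camera was blocked during the middle plate's far press. That reading rests on the press height and force.
- The side camera's tilt reading there (about −0.013 rad) was unreliable because it included the bar's side faces.
- The top and wrist cameras disagreed by 1 to 2 mm on the clip's position and on where the bar sits across the slot. The height and the jaw readings show that it is seated.
- The first press, on the left plate's near end, reached 35 N, higher than I intended. I aimed lighter after that, though the right plate's far press still reached 27 N.

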